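# Seat the kneading paddle on its drive key

### The arm

A 6-joint arm with a two-finger parallel gripper is mounted at the origin on a cart in front of the work surface, level with it; the furniture and walls round the work are solid. World frame = base frame: x ahead of the robot, y to its left, z up, the work surface at z = 0. Lengths are in m, angles in rad, forces in N, time in s.
With the tool pointing down it reaches from about 0.35 to 0.775 m from the base axis. Payload 5.5 kg.
Tool frame: the origin (TCP) lies between the finger pads; the fingertips stand 8 mm ahead of it and the grasp point (between the pads) lies 11 mm behind it; z points along the fingers, y is the line along which they close (so a half turn about z gives the same grasp; the last joint's range is limited). The gripper opens to 85 mm and grips with 20 to 120 N. Pads are 22 mm wide; open, the fingers measure 114 mm over their backs; the gripper's body (76 mm by 85 mm) begins 54 mm behind the grasp point. The pads swing forward as they close: fully open they stand 13 mm farther back than shut.
Start: joints at [-1.434, 0.313, 0.046, 1.304, 0, 1.431], TCP at [0.157, -0.553, 0.239] pointing down, gripper open.
Joint ranges: [-2.76, 2.76], [-0.86, 1.69], [-1.03, 1.26], [-2.2, 2.34], [-1.47, 1.5], [-3.14, 3.14]. Speed limits (rad/s): [2.57, 2.57, 3.14, 3.14, 3.14, 3.14].

### API

Orientations are given as a 3x3 rotation matrix whose columns are the frame's x, y, z axes.
In Python, from workcell import movep, movel, set_joints, gripper_to, pause, ik, read_camera, PlanningError, sign_off, get_time_s, get_joint_pos, get_qvel, get_joint_torque, get_position, get_eef_rot, get_wrist_force, get_moment, get_opening, get_grip_force gives the robot as it stands. Calls block until the motion is done:
- movep(position, orientation): joint-space move of the TCP to a pose.
- movel(position, attitude=None, max_speed=0.15, max_force=None): straight line of the TCP; attitude=None keeps the orientation; max_speed is the mean speed in m/s. With max_force (N) it stops when the force on the tool has changed by that much, and returns True; else False.
- set_joints(angles): joint-space move.
- gripper_to(opening): opening from 0.0 (shut) to 1.0 (fully open); the grip force is fixed at half the most; returns when the fingers have stopped.
- pause(seconds).
- ik(position, orientation): joint angles nearest the present ones, or None.
- read_camera(name): name is "scene" or "top"; returns a dict with "pixels" (420x560x3 uint8, red, green, blue), "mtx" (3x3 intrinsics, pixels), "rvec" (rotation vector, rad) and "tvec" (3), from world to camera coordinates, as OpenCV has them. Camera axes: x right, y down, z forward; pixel columns grow to the right and rows downward; lengths in m; the calibration is good to about 2 mm. A picture is of the moment at which its call begins. There is no depth.
A pose or a line that the arm cannot do raises PlanningError and nothing moves.
- sign_off(): hands the job in; it is judged then, once.
Readings, each from a call of its own:
- get_time_s(): time.
- get_joint_pos(): joint angles.
- get_qvel(): joint speeds.
- get_joint_torque(): joint torques, N m.
- get_position(): TCP position.
- get_eef_rot(): TCP orientation.
- get_wrist_force(): force on the tool from outside, world axes, zero at the start.
- get_moment(): the same for the moment, N m.
- get_opening(): opening from 0.0 (shut) to 1.0 (fully open).
- get_grip_force(): force on a finger pad.
Only numpy, scipy, OpenCV 4.12 (cv2) and the standard library are available. Lean on these libraries where they do the work, as an engineer would, in place of code of your own. Each camera call takes 0.05 s, during which the arm holds its last target. There are 200 camera calls.

### The job

The white kneading paddle in the dough kneader is riding high, crosswise on the flat dark steel key of the drive spindle. Turn it on the spindle until its slot drops over the key and it sits fully home on the bowl floor, upright, then let go; leave the spare chopping blade on its wooden stand alone.

Things in the scene. Friction and masses are not known exactly. Their poses are not given: they have to be found in the camera images.
- paddle_grip (a point): Loose white kneading paddle on the spindle, 0.16 kg, turns freely. Point: centre of its top grip bar (44 long x, 14 thick y, 44 high), on its axis, 69 above its underside. x: along bar, wings (80 from axis) and underside slot (27 wide, 16 deep, open both ends); z up. Bore 17. Starts on top of the key, turned 35-83 deg counter-clockwise from it; home is 14 mm lower, either way round. Sizes in mm.
- drive_key (a point): Fixed dough kneader: white base 188 across, 65 high, front dial, shallow steel bowl (rim 18 high). Point: on the spindle's axis at the bowl floor. Spindle 14 thick, 42 high. Flat key across it on the floor along x, in line with the dial: 108 long, 14 wide, 14 high; z up. Paddle's grip point is 83 above this point when riding, 69 when home; the slot passes over the key within about 14 deg. Sizes in mm.
- spare_grip (a point): Spare chopping blade, loose, 0.14 kg, to be left alone: white hub with a like grip bar and two flat steel blades, 70 mm from its axis, parked on the plain post of a round wooden stand (110 mm across, 25 mm high). This point is the centre of its grip bar, 94 mm above the worktop; x along the bar, z up.
Mind the look-alikes: they are no part of the job. Leave any turquoise look-alike of the part that bears paddle_grip alone. Leave any yellow look-alike of the part that bears drive_key alone.

How it is judged:
By the outcome, as a careful person would: the job done as asked, in the order asked, and still so for the second after the job is handed in, with the robot touching nothing.
It also fails if it takes over 32 s, if anything falls off the work surface, if the arm or the gripper's body presses on something with over 40 N, if the wrist force passes 120 N, or if a joint passes its speed limit or range.

## Working session

There is one attempt and no reset: what is moved stays moved. The work goes in short steps, each a Python script; the robot and the scene stay as the last script left them, time stands still between calls to the robot, and variables do not carry over. Pictures are saved under pics/ and viewed, at most 10 in all, crops included, and the job is handed in when it is done.

```bash
mkdir -p pics; ls; python3 - <<'E'
from workcell import *
import cv2,numpy as np,pickle
d={n:read_camera(n) for n in("scene","top")}
pickle.dump(d,open('d0.pkl','wb'))
for n in d:
    cv2.imwrite(f'pics/{n}0.png',d[n]["pixels"][:,:,::-1]); 
    R=cv2.Rodrigues(np.array(d[n]["rvec"],float))[0]; print(n,-R.T@np.array(d[n]["tvec"]).ravel(),d[n]["mtx"])
print(get_time_s())
E
```

```text
pics
scene [-1.09259031 -0.93684486  1.06173413] [[537.99677949   0.         281.76644835]
 [  0.         537.99677949 201.82172304]
 [  0.           0.           1.        ]]
top [ 0.34697008 -0.21945616  1.67690279] [[523.1602974    0.         282.04376559]
 [  0.         523.1602974  207.46101412]
 [  0.           0.           1.        ]]
0.1
```

View pics/scene0.png

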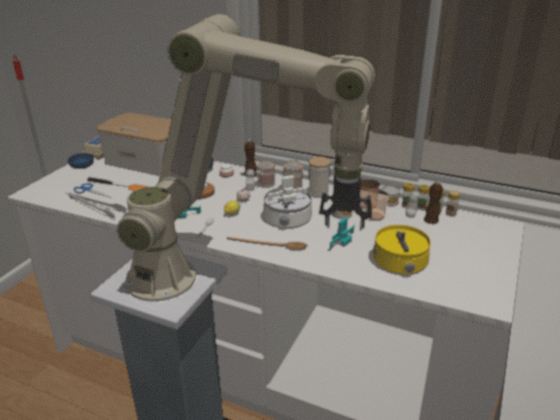

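View pics/top0.png

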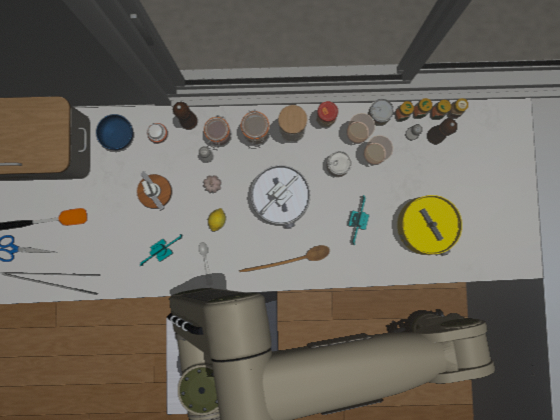

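The scene shows these candidates (top-view pixels):
- **Kneaders:** white at (280,195), and a yellow look-alike at (430,225).
- **Paddles:** white on the white kneader at (280,195), and turquoise look-alikes at (357,220) and (162,250).
- **Spare blade:** on its brown stand at (153,190).

The white kneader with the white paddle fits the description, because only these have the right colours and the paddle is on the spindle. I'll confirm with one enlarged crop.

```bash
python3 - <<'E'
import cv2,pickle,numpy as np
d=pickle.load(open('d0.pkl','rb'))
a=d["top"]["pixels"][155:240,235:325,::-1]; b=d["scene"]["pixels"][175:235,255:325,::-1]
a=cv2.resize(a,None,fx=5,fy=5,interpolation=cv2.INTER_CUBIC)
b=cv2.resize(b,None,fx=4.8,fy=4.8,interpolation=cv2.INTER_CUBIC)
o=np.zeros((425,790,3),np.uint8);o[:a.shape[0],:a.shape[1]]=a;o[:b.shape[0],452:452+b.shape[1]]=b
cv2.imwrite('pics/crop0.png',o)
E
```

```text
(no output)
```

View pics/crop0.png

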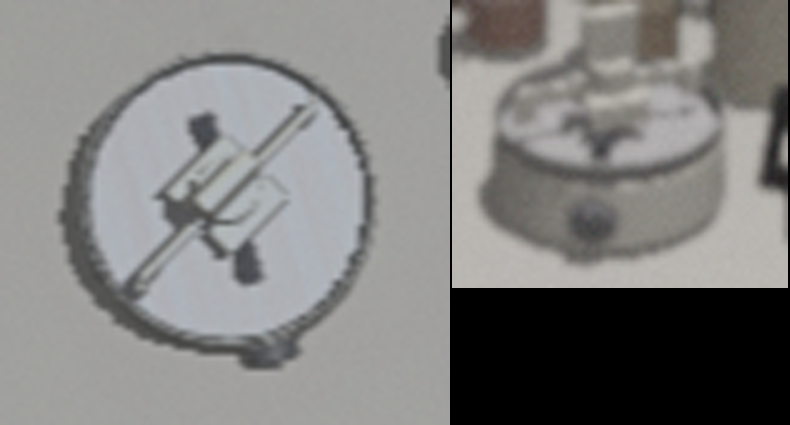

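The crop confirms it. In full-image pixels, the dark key runs from (275.6,180.6) to (284.4,208), in line with the dial at (289,225). The white paddle's wings run from (296,177) to (261.6,213), about 62° from the key. Next I'll compute the poses and check them against the scene view.

```bash
cat > h.py <<'E'
import cv2,numpy as np,pickle
def cam(c): 
    R=cv2.Rodrigues(np.array(c["rvec"],float))[0]; t=np.array(c["tvec"],float).ravel(); return np.array(c["mtx"]),R,t
def ray(c,p,z):
    K,R,t=cam(c); o=-R.T@t; v=R.T@np.linalg.solve(K,[p[0],p[1],1]); return o+v*(z-o[2])/v[2]
def proj(c,P):
    return cv2.projectPoints(np.array(P,float).reshape(-1,3),np.array(c["rvec"],float),np.array(c["tvec"],float),np.array(c["mtx"]),None)[0].reshape(-1,2)
E
python3 - <<'E'
from h import *
d=pickle.load(open('d0.pkl','rb'));T,S=d["top"],d["scene"]
px=lambda x,y:((x+.5)/5-.5+235,(y+.5)/5-.5+155)
for F in(.047,.065):
    print('F',F)
    k1,k2=ray(T,px(200,115),F+.014),ray(T,px(250,283),F+.014)
    w1,w2=ray(T,px(310,108),F+.04),ray(T,px(130,293),F+.04)
    b=ray(T,px(222,180),F+.105); r=ray(T,px(230,200),F+.018 )
    dl=ray(T,px(270,355),F-.03)
    L=lambda a,b:(np.linalg.norm(a-b),np.degrees(np.arctan2(*(a-b)[1::-1])))
    print('key',(k1+k2)/2,L(k1,k2),'wing',(w1+w2)/2,L(w1,w2),'bar',b,'rim',r,'dialdir',L(r,dl)[1])
    print('scene bar',proj(S,b),'rim',proj(S,r),'key',proj(S,[k1,k2]),'dial',proj(S,dl))
s=S["pixels"][150:230,255:330,::-1]
s=cv2.resize(s,None,fx=7,fy=7,interpolation=cv2.INTER_CUBIC)
for i in range(0,75,10): cv2.putText(s,str(255+i),(i*7,10),0,.35,(0,0,255))
for i in range(0,80,10): cv2.putText(s,str(150+i),(0,i*7+4),0,.35,(0,0,255))
cv2.imwrite('pics/crop1.png',s)
E
```

```text
F 0.047
key [ 0.52372435 -0.21058401  0.061     ] (np.float64(0.10947813941004503), np.float64(15.084508621927718)) wing [ 0.52005166 -0.20784829  0.087     ] (np.float64(0.15814775679968424), np.float64(-45.47202713842869)) bar [ 0.52488325 -0.20963467  0.152     ] rim [ 0.52244167 -0.21372707  0.065     ] dialdir 13.578309071380799
scene bar [[286.58495622 180.21299603]] rim [[287.406966   201.20502662]] key [[288.99805748 194.93195507]
 [284.47651432 209.01376141]] dial [[282.65604755 225.41583014]]
F 0.065
key [ 0.52175544 -0.21068284  0.079     ] (np.float64(0.10825863133306587), np.float64(15.084508621927721)) wing [ 0.51809213 -0.20797971  0.105     ] (np.float64(0.15635729537498236), np.float64(-45.47202713842868)) bar [ 0.52278315 -0.20975061  0.17      ] rim [ 0.52048219 -0.21379104  0.083     ] dialdir 13.585178778824497
scene bar [[286.36052061 176.10441152]] rim [[287.19380723 197.26682415]] key [[288.78122586 191.13644855]
 [284.2774419  204.95294537]] dial [[282.47171328 221.3309247 ]]
```

View pics/crop1.png

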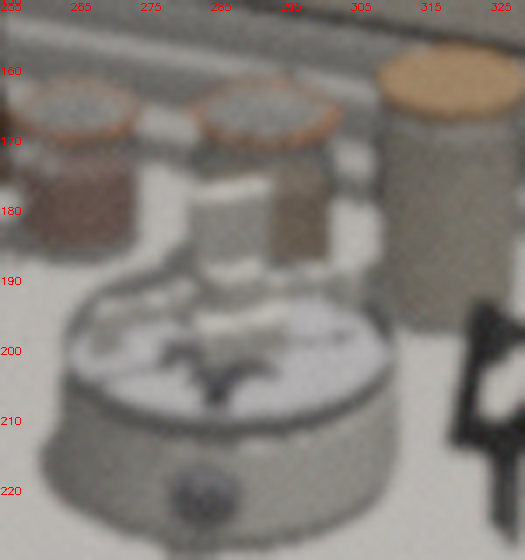

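The scene view puts the bar top at about (286.5,176.5), so the bowl floor is at z ≈ 0.065. The axis is near (0.521,-0.210), the key yaw is about 15° and the paddle yaw about -45.5°. The shortest correction is roughly +60°, and I'll check joint range before moving. First I'll grasp.

```bash
cat >> h.py <<'E'
A=np.array([.5213,-.2102]); 
def Rt(deg):
    a=np.radians(deg);c,s=np.cos(a),np.sin(a); return np.array([[c,s,0],[s,-c,0],[0,0,-1.]])
E
python3 - <<'E'
from h import *
from workcell import *
best=None
for o in(0,180):
    q=[ik([*A,.142],Rt(y+o)) for y in(-45.5,-20,15,30)]
    j=[None if x is None else round(x[5],2) for x in q]; print(o,j)
    if None not in j and (best is None or max(map(abs,j))<best[1]): best=(o,max(map(abs,j)))
o=best[0]; y=-45.5+o
movep([*A,.235],Rt(y)); movel([*A,.142],max_speed=.1,max_force=12)
print(get_position(),get_wrist_force())
gripper_to(0.0)
print(o,get_opening()*85,get_grip_force(),get_wrist_force(),get_moment(),get_position(),get_time_s())
c=read_camera("scene");pickle.dump(c,open('d1.pkl','wb'))
s=cv2.resize(c["pixels"][130:230,240:350,::-1],None,fx=5,fy=5,interpolation=cv2.INTER_CUBIC)
cv2.imwrite('pics/g1.png',s)
E
```

```text
0 [np.float64(-2.87), np.float64(2.96), np.float64(2.35), np.float64(2.09)]
180 [np.float64(0.27), np.float64(-0.18), np.float64(-0.79), np.float64(-1.05)]
[ 0.52172052 -0.21051552  0.14268638] [ 1.0809947  -0.42603037  0.45031825]
180 13.015324667846752 59.97902870178223 [-0.43664659  1.10363526  0.52603018] [ 0.09655586 -0.08703377  0.00867734] [ 0.52135092 -0.21017501  0.14213894] 3.65
```

View pics/g1.png

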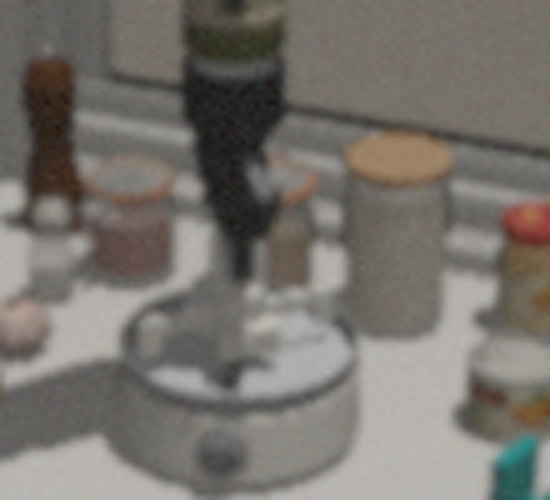

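The bar is held: the pads stopped at about 13–14 mm and the side forces are low. Next I'll turn it in steps while watching the forces, then press it down.

```bash
python3 - <<'E'
from h import *
from workcell import *
for y in(-30,-15,0,15):
    movep([*A,.1422],Rt(y+180)); print(y,np.round(get_wrist_force(),1),np.round(get_moment(),2),round(get_opening()*85,1))
    if np.linalg.norm(get_wrist_force())>30: break
else:
    hit=movel([*A,.128],max_speed=.03,max_force=12)
    print('hit',hit,get_position(),get_wrist_force(),get_moment())
print(get_time_s())
E
```

```text
-30 [-0.1  0.5  0.1] [-0.03 -0.03  0.02] 13.0
-15 [-0.2 -2.3 -0.4] [-0.58  0.12  0.03] 13.5
0 [-2.4 -5.4 -2.1] [-1.2   0.55  0.04] 13.4
15 [-0.9 -5.3 -1.7] [-1.45  0.41 -0.04] 13.4
hit False [ 0.52126043 -0.21143434  0.12828418] [-1.4413333  -6.10599311  0.08373229] [-1.33651311  0.51590279  0.05015746]
5.7667
```

```bash
python3 - <<'E'
from h import *
from workcell import *
print(movel([*A,.123],max_speed=.02,max_force=10),get_position(),get_wrist_force())
gripper_to(1.0); movel([*A,.24],max_speed=.12)
set_joints([-1.434,.313,.046,1.304,0,1.431])
print(get_time_s())
T,S=read_camera("top"),read_camera("scene");pickle.dump((T,S),open('d2.pkl','wb'))
a=cv2.resize(T["pixels"][155:240,235:325,::-1],None,fx=4.6,fy=4.6,interpolation=cv2.INTER_CUBIC)
s=cv2.resize(S["pixels"][150:230,255:330,::-1],None,fx=5,fy=5,interpolation=cv2.INTER_CUBIC)
h=min(len(a),len(s));cv2.imwrite('pics/r2.png',np.hstack([a[:h],s[:h]]))
E
```

```text
True [ 0.52120281 -0.21170658  0.12818747] [-1.23725053 -0.72643252  5.08317759]
9.675
```

View pics/r2.png

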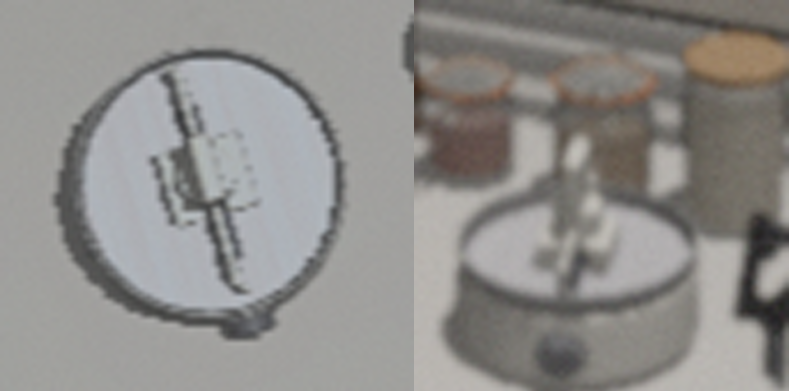

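The paddle now lines up with the key and dial, and it met a hard stop 14 mm lower. I'll check the height numerically.

```bash
python3 - <<'E'
from h import *
T,S=pickle.load(open('d2.pkl','rb'));C=np.array([.5213,-.2105])
u=np.array([np.cos(.26),np.sin(.26)]);n=np.array([-u[1],u[0]])
for z in(.156,.170): print(z,[(proj(S,[*(C+a*.022*u+b*.007*n),z])[0]).round(1).tolist() for a in(1,-1) for b in(1,-1)])
s=cv2.resize(S["pixels"][165:215,265:315,::-1],None,fx=11,fy=11,interpolation=cv2.INTER_CUBIC)
for i in range(0,50,5): cv2.putText(s,str(265+i),(i*11,10),0,.35,(0,0,255));cv2.putText(s,str(165+i),(0,i*11+9),0,.35,(0,0,255))
cv2.imwrite('pics/r3.png',s)
E
```

```text
0.156 [[285.5, 176.9], [289.2, 177.2], [283.5, 182.3], [287.3, 182.5]]
0.17 [[285.5, 173.5], [289.2, 173.8], [283.5, 178.9], [287.3, 179.1]]
```

View pics/r3.png

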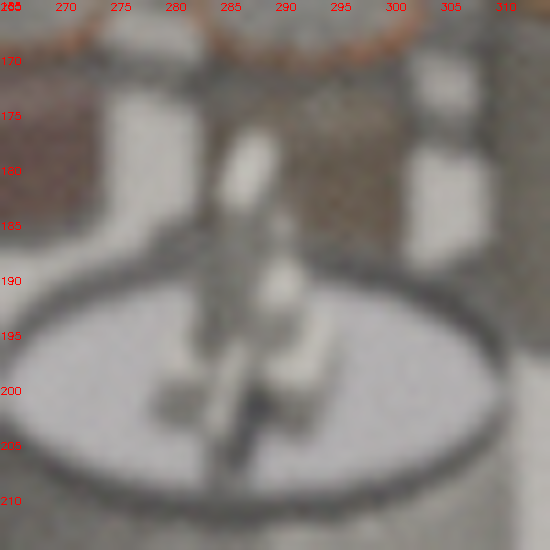

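The bar's top face spans rows 176.5–183, which matches the home prediction (176.9–182.5) rather than the riding one (173.5–179). The paddle is home, upright and released, so I'll hand it in.

```bash
python3 -c "
from workcell import *
print(sign_off())"
```

```text
the job is handed in; nothing more can be done
None
```

The paddle sits home over the key, upright and released, confirmed by the camera check and a hard stop 14 mm lower; the spare blade and look-alikes were left alone, and the job was handed in at about 10 s of the 32 s limit.

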